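# Fetch the anvil from behind the graphite formers

### The job

The low steel anvil on the tool board is hemmed in by three tall graphite tools. First stand all three tools on the rubber mat, leaving the anvil where it is, and only then fetch the anvil and set it centred on the raised round bed of the press plate; last, stand each tool back on the board exactly where that same tool stood at the start. Set everything down gently and upright: drop nothing, knock nothing over, and leave the jar, the brush and the offcut tray alone.

Things in the scene. Friction and masses are not known exactly. Their poses are not given: they have to be found in the camera images.
- rack: fixed wooden tool board, 190 (x) x 220 (y) x 18 mm thick, flat top with four thin cork discs of 53 mm diameter that mark the four standing places; origin at the centre of its underside, z up. Standing places in its frame (mm): the anvil's at (35, 0); the three tall tools stand at (27, 56), (27, -56) and (-21, 0), which tool is where changes
- round_plunger: round dark grey graphite plunger, loose, about 0.26 kg: foot disc 48 mm diameter x 12 mm, above it a 36 mm diameter shaft up to 96 mm, then a tapered top to 112 mm; origin at the centre of its underside, z up its axis; grasp by the shaft
- square_former: square dark grey graphite bar standing on end, loose, about 0.28 kg, 38 x 38 x 112 mm high, stands nearly square to the board; origin at the centre of its underside, x and y normal to its sides, z up
- stepped_former: stepped round dark grey graphite former, loose, about 0.24 kg: lower part 50 mm diameter x 45 mm, above it a 28 mm diameter neck up to 112 mm; origin at the centre of its underside, z up its axis; grasp by the neck
- anvil: low round plain steel anvil, loose, about 0.5 kg, 52 mm diameter x 34 mm high, flat top with a small dark mark in its centre, flat bottom; origin at the centre of its underside, z up its axis
- mat: fixed plain grey rubber mat, the side area, 270 (x) x 150 (y) x 4 mm thick; origin at the centre of its underside, z up. Lies to the left or to the right of the board
- press_bed: fixed aluminium press plate 210 (x) x 130 (y) x 20 mm thick, in its middle a raised round steel bed, 60 mm diameter, top 30 mm above the plate's underside; two guide posts, 18 mm diameter (26 mm collars), tops 70 mm above the underside, at x = -85 and +85 mm; origin at the centre of its underside below the bed's centre, z up. Lies on the other side of the board from the mat
- frit_jar: bystander, leave alone: closed green glass jar with steel cap, 64 mm diameter x 85 mm high, beyond the board; origin at the centre of its underside
- brush: bystander, leave alone: hand brush with a wooden handle lying crosswise on the bench beyond the board; origin in its underside
- offcut_tray: bystander, leave alone: open aluminium tray 80 x 110 x 35 mm beyond the board; origin at the centre of its underside
There are look-alikes about, which are no part of the job. What is meant by the anvil is not green or turquoise, and is the smaller of those in its own colour.

How it is judged (in metres and radians):
On the way, in this order (a step that is already met when the one before it is completed fails the run):
1. all three tall tools stand released on the mat, the anvil still in its place on the board (distance of anvil from where it was at the start of the episode below 0.02 m and x of round_plunger in the frame of mat between -0.13 and 0.13 m and y of round_plunger in the frame of mat between -0.072 and 0.072 m and z of each of round_plunger, square_former, stepped_former in the frame of mat below 0.012 m and angle between each of round_plunger, square_former, stepped_former's own z axis and vertical below 0.1 rad and contact force between the fingers and round_plunger below 0.3 N and linear speed of each of round_plunger, square_former, stepped_former below 0.03 m/s and x of square_former in the frame of mat between -0.13 and 0.13 m and y of square_former in the frame of mat between -0.072 and 0.072 m and contact force between the fingers and square_former below 0.3 N and x of stepped_former in the frame of mat between -0.13 and 0.13 m and y of stepped_former in the frame of mat between -0.072 and 0.072 m and contact force between the fingers and stepped_former below 0.3 N), for 0.2 s.
2. the anvil stands released and centred on the raised bed while the three tools are still on the mat (horizontal distance between anvil and press_bed below 0.01 m and z of anvil in the frame of press_bed between 0.026 and 0.035 m and angle between anvil's own z axis and vertical below 0.06 rad and contact force between the fingers and anvil below 0.3 N and linear speed of each of anvil, round_plunger, square_former, stepped_former below 0.03 m/s and x of round_plunger in the frame of mat between -0.13 and 0.13 m and y of round_plunger in the frame of mat between -0.072 and 0.072 m and z of each of round_plunger, square_former, stepped_former in the frame of mat below 0.012 m and angle between each of round_plunger, square_former, stepped_former's own z axis and vertical below 0.1 rad and contact force between the fingers and round_plunger below 0.3 N and x of square_former in the frame of mat between -0.13 and 0.13 m and y of square_former in the frame of mat between -0.072 and 0.072 m and contact force between the fingers and square_former below 0.3 N and x of stepped_former in the frame of mat between -0.13 and 0.13 m and y of stepped_former in the frame of mat between -0.072 and 0.072 m and contact force between the fingers and stepped_former below 0.3 N), for 0.2 s.
At the end, for the whole second after the job is handed in: the anvil stands upright on the raised bed within 10 mm of its centre, and each of the three tall tools stands upright on the board within 12 mm of where that tool stood at the start; all released and at rest (horizontal distance between anvil and press_bed below 0.01 m and z of anvil in the frame of press_bed between 0.026 and 0.035 m and angle between anvil's own z axis and vertical below 0.06 rad and contact force between the fingers and anvil below 0.3 N and linear speed of each of anvil, round_plunger, square_former, stepped_former below 0.03 m/s and distance of each of round_plunger, square_former, stepped_former from where it was at the start of the episode below 0.012 m and angle between each of round_plunger, square_former, stepped_former's own z axis and vertical below 0.08 rad and contact force between the fingers and round_plunger below 0.3 N and contact force between the fingers and square_former below 0.3 N and contact force between the fingers and stepped_former below 0.3 N); the robot touches nothing.
It fails at once if the jar, the brush or the offcut tray is moved more than 20 mm (distance of any of frit_jar, brush, offcut_tray from where it was at the start of the episode above 0.02 m).
It fails at once if a tool or the anvil is knocked over (tilted more than 40 degrees) (angle between any of round_plunger, square_former, stepped_former, anvil's own z axis and vertical above 0.7 rad).
It fails at once if a tool or the anvil is dropped or thrown (faster than 0.6 m/s, as after a fall of about 20 mm, with no finger on it) ((contact force between the fingers and round_plunger below 0.1 N and linear speed of round_plunger above 0.6 m/s) or (contact force between the fingers and square_former below 0.1 N and linear speed of square_former above 0.6 m/s) or (contact force between the fingers and stepped_former below 0.1 N and linear speed of stepped_former above 0.6 m/s) or (contact force between the fingers and anvil below 0.1 N and linear speed of anvil above 0.6 m/s)).
It also fails if it takes over 123 s, if anything falls off the work surface, if the arm or the gripper's body presses on something with over 40 N, if the wrist force passes 120 N, or if a joint passes its speed limit or range.

### The arm

A 6-joint arm with a two-finger parallel gripper is mounted at the origin on the work surface. World frame = base frame: x ahead of the robot, y to its left, z up, the work surface at z = 0. Lengths are in m, angles in degrees, forces in N, time in s.
With the tool pointing down it reaches from about 0.325 to 0.85 m from the base axis. Payload 15.5 kg.
Tool frame: the origin (TCP) lies at the very end of the fingers, on their centre line; the grasp point (between the pads) lies arm.grip_depth behind it (arm.grip_depth is the distance from the TCP to the grasp point, in m); z points along the fingers, y is the direction in which the jaws open and shut (so a half turn about z gives the same grasp; the last joint's range is limited). The gripper opens to 91 mm and grips with 3 to 60 N. Pads are 32 mm wide; open, the fingers measure 118 mm over their backs; the gripper's body (76 mm by 178 mm) begins 60 mm behind the grasp point.
Start: joints at [-82.133, 28.281, 77.091, -0, 74.628, -5.472], TCP at [0.144, -0.608, 0.214] pointing down, gripper open.
Joint ranges: [-166.48, 166.48], [-47.26, 123.95], [12.59, 153.08], [-70.14, 250.14], [6.76, 159.57], [-176.63, 176.63]. Speed limits (degrees/s): [108.29, 108.29, 147.25, 172.46, 172.46, 172.46].

### API

Orientations are given as a 3x3 rotation matrix whose columns are the frame's x, y, z axes.
In Python, from rig import arm gives the robot as it stands. Calls block until the motion is done:
- arm.move_to(position, orientation): joint-space move of the TCP to a pose.
- arm.move_l(position, orientation=None, feed=0.15): straight line of the TCP; orientation=None keeps the orientation; feed is the mean speed in m/s.
- arm.move_joints(angles): joint-space move.
- arm.grip(opening): finger opening in m; the grip force is fixed at half the most; returns when the fingers have stopped.
- arm.sleep(seconds).
- arm.solve_ik(position, orientation): joint angles nearest the present ones, or None.
- arm.snapshot(name): name is "scene" or "top" or "wrist"; returns the picture (480x640x3 uint8, red, green, blue); there is no depth.
- arm.get_calibration(name): a dict with "intrinsics" (3x3 intrinsics, pixels), "cam_to_world" (4x4, takes a point from camera to world coordinates). Camera axes: x right, y down, z forward; pixel columns grow to the right and rows downward; lengths in m; the calibration is good to about 2 mm. The wrist camera is an equidistant fisheye: a pixel r from the principal point sees the ray r / f radians off the axis. A picture is of the moment at which its call begins: read the wrist's pose just before it. get_calibration takes no time and is no camera call; for the wrist camera it gives the pose at the moment of the call.
A pose or a line that the arm cannot do raises arm.Unreachable and nothing moves.
- arm.sign_off(): hands the job in, once; it reports no verdict.
Readings, each from a call of its own:
- arm.current_t(): time.
- arm.current_joint_positions(): joint angles.
- arm.current_dq(): joint speeds.
- arm.current_tau(): joint torques, N m.
- arm.current_ee_pos(): TCP position.
- arm.current_tool_rot(): TCP orientation.
- arm.current_force(): force on the tool from outside, world axes, zero at the start.
- arm.current_torque(): the same for the moment, N m.
- arm.current_width(): finger opening in m.
Only numpy, scipy, OpenCV 4.12 (cv2) and the standard library are available. Lean on these libraries where they do the work, as an engineer would, in place of code of your own. Each camera call takes 0.05 s, during which the arm holds its last target. There are 200 camera calls.

## Working session

There is one attempt and no reset: what is moved stays moved. The work goes in short steps, each a Python script; the robot and the scene stay as the last script left them, time stands still between calls to the robot, and variables do not carry over. Pictures are saved under pics/ and viewed, about 12 in all and at most 16, crops included, and the job is handed in when it is done.

```bash
ls; mkdir -p pics; python3 - <<'E'
from rig import arm
import cv2,numpy as np
print(arm.grip_depth,arm.current_t())
for n in("scene","top"):
    im=arm.snapshot(n);cv2.imwrite(f"pics/{n}0.png",im[:,:,::-1])
    c=arm.get_calibration(n);print(n,c["intrinsics"],np.round(c["cam_to_world"],4))
c=arm.get_calibration("wrist");print(c["intrinsics"],np.round(c["cam_to_world"],4))
im=arm.snapshot("wrist");cv2.imwrite("pics/wrist0.png",im[:,:,::-1])
print(arm.current_tool_rot())
E
```

```text
pics
0.0188 0.0
scene [[458.6804618    0.         323.33750886]
 [  0.         458.6804618  229.3873115 ]
 [  0.           0.           1.        ]] [[-0.8626  0.3336 -0.3802  0.8772]
 [ 0.5055  0.5943 -0.6255  0.4876]
 [ 0.0173 -0.7318 -0.6813  0.5787]
 [ 0.      0.      0.      1.    ]]
top [[473.72445533   0.         325.40494608]
 [  0.         473.72445533 244.35319318]
 [  0.           0.           1.        ]] [[-0.013  -0.9918  0.1272  0.4415]
 [-0.9996  0.0095 -0.0281  0.0091]
 [ 0.0267 -0.1275 -0.9915  0.9613]
 [ 0.      0.      0.      1.    ]]
[[371.64829954   0.         313.87314143]
 [  0.         371.64829954 237.61293228]
 [  0.           0.           1.        ]] [[ 0.2316 -0.9368 -0.2621  0.219 ]
 [-0.9728 -0.2234 -0.0612 -0.5917]
 [-0.0012  0.2692 -0.9631  0.383 ]
 [ 0.      0.      0.      1.    ]]
[[ 9.73040739e-01  2.30633268e-01 -1.27969336e-04]
 [ 2.30633289e-01 -9.73040336e-01  8.89535898e-04]
 [ 8.06372451e-05 -8.95068656e-04 -9.99999596e-01]]
```

View pics/top0.png

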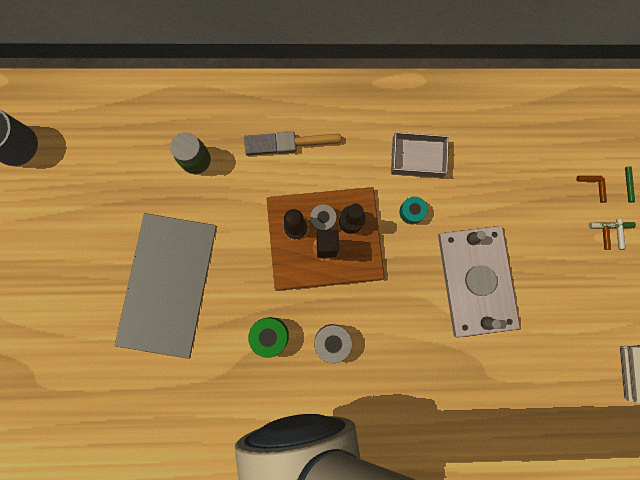

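View pics/scene0.png

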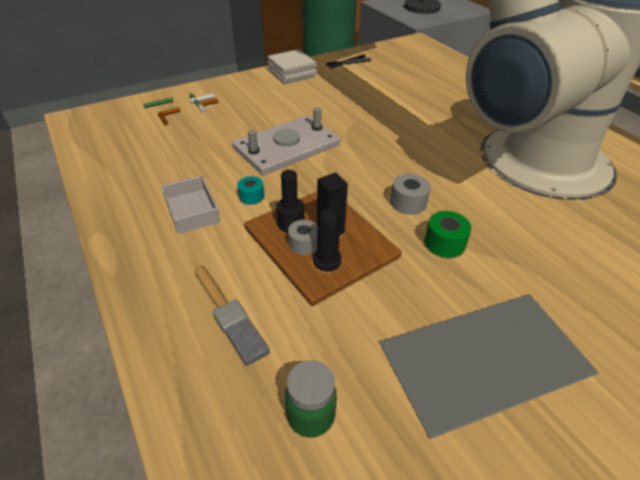

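The top view shows the anvil candidates: green (268,337), large plain steel (333,343), turquoise (414,210) and plain steel on the board among the tools (323,217). The last is the smaller grey one, so it is the anvil. The scene view shows the tools: plunger at (327,245) with its foot disc, stepped former at (290,200), square former at (332,205). The mat is on the left (+y) and the press on the right. Next I'll measure these and check a close crop.

```bash
cat > v.py <<'E'
import cv2,numpy as np
from rig import arm
def ray(n,uv,z,c=None):
    c=c or arm.get_calibration(n);K=c["intrinsics"];T=c["cam_to_world"]
    x=(uv[0]-K[0,2])/K[0,0];y=(uv[1]-K[1,2])/K[1,1]
    if n=="wrist":
        r=np.hypot(x,y);s=np.sin(r)/max(r,1e-9);d=np.array([x*s,y*s,np.cos(r)])
    else: d=np.array([x,y,1.])
    d=T[:3,:3]@d;o=T[:3,3];return o+d*(z-o[2])/d[2]
def big(mask,near):
    cs,_=cv2.findContours(mask.astype(np.uint8),cv2.RETR_EXTERNAL,cv2.CHAIN_APPROX_NONE)
    cs=[c for c in cs if cv2.contourArea(c)>15]
    return min(cs,key=lambda c:-cv2.pointPolygonTest(c,near,True))
def quad(n,c,z):  # min-area rectangle of the contour back-projected to plane z: centre, sides, yaw of long side
    P=np.array([ray(n,p,z)[:2] for p in cv2.convexHull(c)[:,0].astype(float)])
    (cx,cy),(w,h),a=cv2.minAreaRect((P*1000).astype(np.float32))
    if w<h: w,h,a=h,w,a+90
    return np.round([cx,cy,w,h,(a+90)%180-90],1)
E
python3 - <<'E'
from v import *
im=cv2.imread("pics/top0.png");hsv=cv2.cvtColor(im,cv2.COLOR_BGR2HSV);H,S,V=cv2.split(hsv)
for p in [(165,280),(350,280),(280,280),(450,300),(482,280),(323,212),(294,216),(352,212),(327,236),(300,150),(200,350)]: print(p,hsv[p[1],p[0]])
m=big((S<40)&(V>60),(165,280));print("mat",quad("top",m,.004))
wood=big((H<14)&(S>100)&(V>40)&(V<200),(280,275)); print("rack",quad("top",wood,.018),cv2.contourArea(wood))
pr=big((S<60)&(V>130),(455,300));print("press",quad("top",pr,.020))
crop=cv2.resize(im[170:310,250:430],None,fx=4,fy=4,interpolation=cv2.INTER_CUBIC);cv2.imwrite("pics/crop0.png",crop)
c2=cv2.resize(im[215:345,425:535],None,fx=4,fy=4,interpolation=cv2.INTER_CUBIC);cv2.imwrite("pics/crop1.png",c2)
E
```

```text
(165, 280) [ 21  49 126]
(350, 280) [ 14 206 126]
(280, 280) [ 13 205 137]
(450, 300) [ 13  50 122]
(482, 280) [ 20  43 132]
(323, 212) [23 47 49]
(294, 216) [ 15 107  43]
(352, 212) [14 80 48]
(327, 236) [13 97 42]
(300, 150) [ 17 161 111]
(200, 350) [ 20 142 197]
mat [487.3 302.  267.5 147.8 -10.4]
rack [576.2 -16.7 219.4 189.  -84.7] 9280.5
press [ 486.9 -324.3  207.9  128.     6.4]
```

View pics/crop0.png

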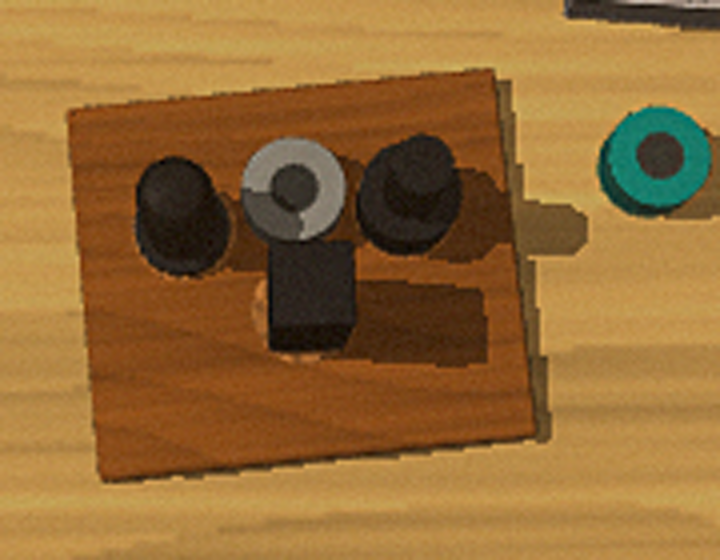

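View pics/wrist0.png

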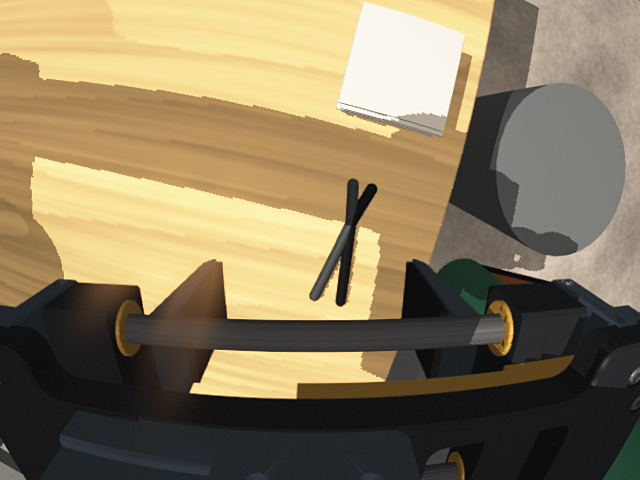

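The crop confirms the plain steel anvil with its dark mark at crop (295,188), with the square former in front, the plunger on the left and the stepped former on the right. The wrist view only shows clutter to the right, with no part of the job in it. Next I'll cross-check the feature points against the board frame.

```bash
python3 - <<'E'
from v import *
R=np.array([[np.cos(a:=np.radians(5.3)),-np.sin(a)],[np.sin(a),np.cos(a)]]);c=np.array([576.2,-16.7])
u=lambda x,y:(250+(x+.5)/4-.5,170+(y+.5)/4-.5)
for n,p,z,nom in [("anvil mark",(295,187),.052,(35,0)),("square top",(312,281),.130,(-21,0)),("plunger top",(172,186),.130,(27,56)),("stepped top",(424,166),.130,(27,-56)),("plunger foot",(184,231),.030,(27,56)),("stepped low",(410,203),.063,(27,-56))]:
    w=ray("top",u(*p),z)[:2]*1000; print(n,w.round(1),"rack",(R.T@(w-c)).round(1),nom,"nominal world",(R@nom+c).round(1))
# scene view: project nominal points
C=arm.get_calibration("scene");K=C["intrinsics"];T=np.linalg.inv(C["cam_to_world"]);im=cv2.imread("pics/scene0.png")
def pr(w): q=T@np.append(w,1);q=K@q[:3];return q[:2]/q[2]
im2=cv2.resize(im,None,fx=3,fy=3,interpolation=cv2.INTER_CUBIC)
for nom,z,r in [((35,0),.052,26),((-21,0),.130,19),((27,56),.130,12),((27,-56),.130,14)]:
    w=(R@nom+c)/1000
    for t in np.linspace(0,6.28,24):
        p=pr([w[0]+r/1000*np.cos(t),w[1]+r/1000*np.sin(t),z])*3+1; cv2.circle(im2,tuple(int(v) for v in p),1,(0,255,255),-1)
cv2.imwrite("pics/ov.png",im2[480:900,690:1220])
t=cv2.imread("pics/top0.png");g=cv2.GaussianBlur(cv2.cvtColor(t,cv2.COLOR_BGR2GRAY),(5,5),0)
h=cv2.HoughCircles(g[255:305,455:510],cv2.HOUGH_GRADIENT,1,50,param1=60,param2=10,minRadius=12,maxRadius=20)
for x,y,r in h[0]: w=ray("top",(455+x,255+y),.030)*1000;print("bed",x+455,y+255,r,w.round(1),"diam",r*2*np.linalg.norm(ray("top",(456+x,255+y),.03)*1000-w))
p0=arm.current_joint_positions();print(p0)
y=np.radians(-10.4);m=np.array([.4873,.302])
def down(yaw): # tool y (jaw) axis at yaw
    Y=np.array([np.cos(yaw),np.sin(yaw),0]);Z=np.array([0,0,-1.]);return np.stack([np.cross(Y,Z),Y,Z],1)
for s in(-.085,0,.085):
  for jy in (-100.4,-10.4,79.6,169.6):
    q=arm.solve_ik([*(m+s*np.array([np.cos(y),np.sin(y)])),.06],down(np.radians(jy)));print(s,jy,None if q is None else np.round(q))
for n,w,jy in [("sq",(.5553,-.0186),95.3),("pl",(.598,.0416),5.3),("st",(.608,-.07),5.3),("anv",(.611,-.0135),95.3),("bed",(.487,-.324),96.4)]:
  for k in(0,-180):
    q=arm.solve_ik([*w,.06],down(np.radians(jy+k)));print(n,jy+k,None if q is None else np.round(q))
E
```

```text
anvil mark [613.2 -13.4] rack [37.2 -0.2] (35, 0) nominal world [611.1 -13.5]
square top [556.1 -18.5] rack [-20.2   0. ] (-21, 0) nominal world [555.3 -18.6]
plunger top [599.4  43.2] rack [28.6 57.5] (27, 56) nominal world [597.9  41.6]
stepped top [607.6 -69.3] rack [ 26.4 -55.3] (27, -56) nominal world [608.3 -70. ]
plunger foot [595.6  41.5] rack [24.7 56.2] (27, 56) nominal world [597.9  41.6]
stepped low [602.9 -68.5] rack [ 21.8 -54.1] (27, -56) nominal world [608.3 -70. ]
bed 482.5 281.5 15.8 [ 483.8 -327.6   30. ] diam 63.169929902391424
[-8.21353931e+01  2.83073828e+01  7.71164293e+01 -2.99967708e-04
  7.46276784e+01 -5.46967454e+00]
-0.085 -100.4 [ 32.  32. 102.  -0.  46. 132.]
-0.085 -10.4 [ 32.  32. 102.  -0.  46.  42.]
-0.085 79.6 [ 32.  32. 102.  -0.  46. -48.]
-0.085 169.6 [  32.   32.  102.   -0.   46. -138.]
0 -100.4 [ 26.  35.  93.  -0.  51. 126.]
0 -10.4 [26. 35. 93. -0. 51. 36.]
0 79.6 [ 26.  35.  93.  -0.  51. -54.]
0 169.6 [  26.   35.   93.   -0.   51. -144.]
0.085 -100.4 [ 21.  39.  84.  -0.  57. 122.]
0.085 -10.4 [21. 39. 84. -0. 57. 32.]
0.085 79.6 [ 21.  39.  84.  -0.  57. -58.]
0.085 169.6 [  21.   39.   84.   -0.   57. -148.]
sq 95.3 [  -8.   34.   96.   -0.   50. -103.]
sq -84.7 [-8. 34. 96. -0. 50. 77.]
pl 5.3 [-2. 37. 90. -0. 54. -7.]
pl -174.7 [ -2.  37.  90.  -0.  54. 173.]
st 5.3 [-12.  37.  88.  -0.  55. -17.]
st -174.7 [-12.  37.  88.  -0.  55. 163.]
anv 95.3 [  -7.   37.   88.   -0.   55. -102.]
anv -84.7 [-7. 37. 88. -0. 55. 78.]
bed 96.4 [ -39.   36.   92.   -0.   52. -136.]
bed -83.6 [-39.  36.  92.  -0.  52.  44.]
```

View pics/ov.png

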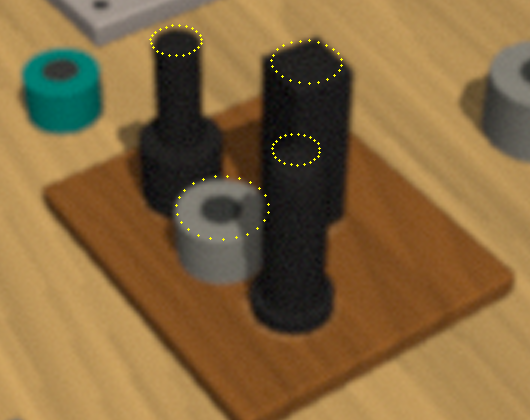

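The nominal board places agree with the measured points in both views to within about 3 mm. The two lower-body readings are 2–5 mm off, but those are partly hidden by the tops. The bed readings (rectangle vs Hough) differ by about 4 mm, so I'll refine that later with the wrist camera. Now I move the first tool, the square former.

```bash
cat > h.py <<'E'
from v import *
a=np.radians(5.3);R=np.array([[np.cos(a),-np.sin(a)],[np.sin(a),np.cos(a)]]);RC=np.array([.5762,-.0167])
b=np.radians(-10.4);M=np.array([[np.cos(b),-np.sin(b)],[np.sin(b),np.cos(b)]]);MC=np.array([.4873,.302])
BOARD={k:R@np.array(p)/1000+RC for k,p in dict(sq=(-21,0),pl=(27,56),st=(27,-56),anvil=(36,0)).items()}
MAT={k:M@np.array(p)+MC for k,p in dict(sq=(-.085,0),pl=(0,0),st=(.085,0)).items()}
HT=dict(sq=.050,pl=.050,st=.056,anvil=.007)
W=dict(sq=.038,pl=.036,st=.028,anvil=.052)
JB,JM,JP=-84.7,-100.4,-83.6
CARRY=.225
def down(deg):
    y=np.radians(deg);Y=np.array([np.cos(y),np.sin(y),0]);Z=np.array([0,0,-1.]);return np.stack([np.cross(Y,Z),Y,Z],1)
def log(s): print(s,"t",round(arm.current_t(),2),"w",round(arm.current_width()*1000,1),"F",np.round(arm.current_force(),1),"p",np.round(arm.current_ee_pos(),4))
def pick(k,xy,base,jaw):
    z=base+HT[k]
    arm.grip(min(.088,W[k]+.028))
    arm.move_to([*xy,CARRY],down(jaw)); arm.move_l([*xy,z+.02],feed=.2); arm.move_l([*xy,z],feed=.06); log("at "+k)
    arm.grip(W[k]-.015); log("gripped")
    arm.move_l([*xy,z+.015],feed=.05); arm.move_l([*xy,CARRY+HT[k]-.05],feed=.2); log("lifted")
def place(k,xy,base,jaw):
    z=base+HT[k]
    arm.move_to([*xy,CARRY+HT[k]-.05],down(jaw)); arm.move_l([*xy,z+.015],feed=.2); arm.move_l([*xy,z+.0008],feed=.03); log("down "+k)
    arm.grip(min(.088,W[k]+.028)); arm.sleep(.2); log("released")
    arm.move_l([*xy,z+.02],feed=.08); arm.move_l([*xy,CARRY],feed=.25); log("up")
E
python3 - <<'E'
from h import *
pick("sq",BOARD["sq"],.018,JB)
E
```

```text
at sq t 4.59 w 66.2 F [0.1 0.2 0.4] p [ 0.5551 -0.0186  0.0677]
gripped t 5.13 w 38.1 F [-0.6 -0.2  2.4] p [ 0.5554 -0.0186  0.0681]
lifted t 6.44 w 37.8 F [ 0.1  0.4 -2.9] p [ 0.5546 -0.0186  0.2238]
```

```bash
python3 - <<'E'
from h import *
place("sq",MAT["sq"],.004,JM)
im=arm.snapshot("wrist");cv2.imwrite("pics/w1.png",im[:,:,::-1])
pick("pl",BOARD["pl"],.018,JB)
E
```

```text
down sq t 9.38 w 37.8 F [-0.7  0.6 -3.7] p [0.4037 0.3173 0.0547]
released t 10.18 w 65.9 F [-0.9  0.  -0. ] p [0.4037 0.3173 0.0548]
up t 11.32 w 66.2 F [-0.2  0.5 -0. ] p [0.4031 0.317  0.2237]
at pl t 14.22 w 64.1 F [ 0.1 -0.1  0.8] p [0.5977 0.0415 0.0677]
gripped t 14.77 w 35.5 F [-0.4  1.3  0.3] p [0.598  0.0416 0.0681]
lifted t 16.07 w 35.5 F [-0.7 -0.7 -3.2] p [0.5972 0.0416 0.2238]
```

View pics/w1.png

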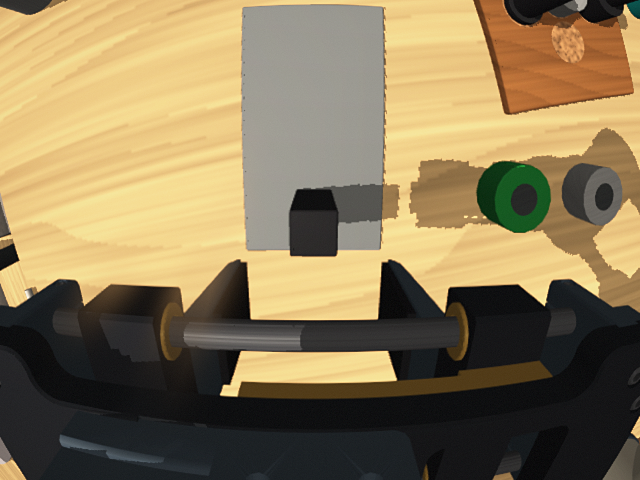

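The square former stands upright on the mat at (313,225), centred across it. The plunger is held (35.5 mm wide). Next: place it, then move the stepped former and check.

```bash
python3 - <<'E'
from h import *
place("pl",MAT["pl"],.004,JM)
pick("st",BOARD["st"],.018,JB)
place("st",MAT["st"],.004,JM)
arm.move_to([.56,.16,.25],down(-90))
im=arm.snapshot("top");cv2.imwrite("pics/top1.png",im[:,:,::-1])
# wrist look at the board
bx=BOARD["anvil"]; arm.move_to([bx[0]-.12,bx[1],.25],down(JB)); arm.sleep(.15)
c=arm.get_calibration("wrist");im=arm.snapshot("wrist");cv2.imwrite("pics/w2.png",im[:,:,::-1]);np.savez("w2.npz",K=c["intrinsics"],T=c["cam_to_world"])
px=bx*0+np.array([.4869,-.3243]); arm.move_to([px[0]-.1,px[1],.25],down(JP)); arm.sleep(.15)
c=arm.get_calibration("wrist");im=arm.snapshot("wrist");cv2.imwrite("pics/w3.png",im[:,:,::-1]);np.savez("w3.npz",K=c["intrinsics"],T=c["cam_to_world"])
print(arm.current_t())
cv2.imwrite("pics/cmb.png",np.hstack([cv2.resize(cv2.imread(f"pics/{n}.png")[:300],(400,188)) for n in("w2","w3")]))
E
```

```text
down pl t 18.73 w 35.5 F [-0.4  0.6 -2.2] p [0.4873 0.302  0.0548]
released t 19.54 w 64.3 F [-0.2 -0.6  0.4] p [0.4873 0.302  0.0548]
up t 20.68 w 63.9 F [-0.  -0.2 -0.6] p [0.4867 0.3017 0.2238]
at st t 23.78 w 55.8 F [ 0.3  0.4 -0.6] p [ 0.6081 -0.07    0.0738]
gripped t 24.32 w 27.3 F [-0.4  0.8  0.9] p [ 0.6083 -0.0699  0.0741]
lifted t 25.63 w 27.3 F [-0.2  0.3 -2.8] p [ 0.6075 -0.0698  0.2297]
down st t 28.53 w 27.5 F [-0.2 -0.1 -2.2] p [0.5709 0.2867 0.0607]
released t 29.35 w 56.1 F [ 0.8  0.2 -0.2] p [0.5709 0.2867 0.0608]
up t 30.48 w 56.1 F [-0.5  0.1 -0.5] p [0.5704 0.2864 0.2242]
33.5167
```

View pics/top1.png

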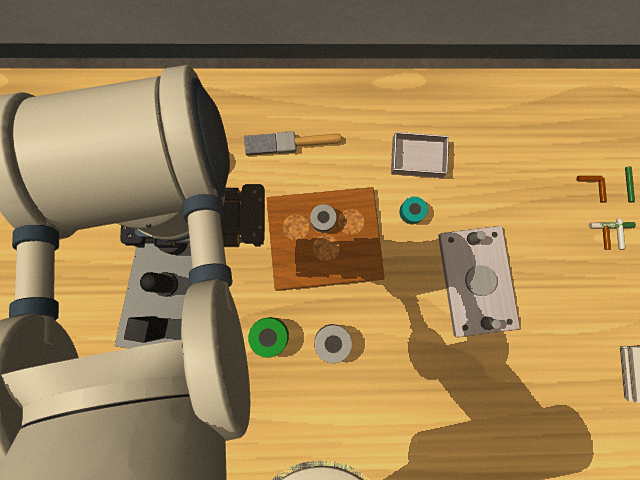

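View pics/cmb.png

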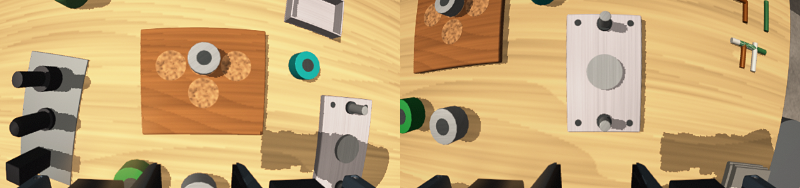

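The top view and the wrist pair show all three tools upright on the mat, the anvil alone on the board, four cork discs, and a clear bed. Next I refine the bed and anvil centres from the wrist views.

```bash
python3 - <<'E'
from h import *
def ld(n): d=np.load(n+".npz");return dict(intrinsics=d["K"],cam_to_world=d["T"])
def circ(n,seed,mask,z,D):
    c=big(mask,seed);P=np.array([ray("wrist",p,z,ld(n))[:2]*1000 for p in cv2.convexHull(c)[:,0].astype(float)],np.float32)
    e=cv2.fitEllipse(P);print(n,seed,"world",np.round(e[0],1),"axes",np.round(e[1],1),"want",D);return np.array(e[0])
for n,s,z,D,tol in [("w3",(328,115),.030,60,9),("w2",(326,92),.052,52,14)]:
    im=cv2.imread(f"pics/{n}.png");g=cv2.GaussianBlur(im,(3,3),0).astype(int)
    sd=(s[0]+ (16 if n=="w2" else 5),s[1]);print(g[sd[1],sd[0]],[g[sd[1],sd[0]+k].tolist() for k in range(-60,61,10)])
for n,s,h in [("w3",(328,115),55),("w2",(326,92),55)]:
    cv2.imwrite(f"pics/{n}c.png",cv2.resize(cv2.imread(f"pics/{n}.png")[s[1]-h:s[1]+h,s[0]-h:s[0]+h],(400,400),interpolation=cv2.INTER_CUBIC))
cv2.imwrite("pics/cc.png",np.hstack([cv2.imread("pics/w3c.png"),cv2.imread("pics/w2c.png")]))
E
```

```text
[171 179 185] [[208, 216, 228], [211, 217, 229], [210, 216, 228], [164, 173, 178], [169, 178, 183], [164, 174, 178], [171, 179, 185], [166, 175, 179], [166, 175, 180], [204, 210, 224], [200, 206, 220], [202, 208, 222], [119, 184, 227]]
[189 199 204] [[90, 149, 215], [96, 159, 226], [198, 207, 210], [193, 202, 208], [77, 80, 79], [74, 77, 76], [189, 199, 204], [128, 142, 157], [60, 100, 150], [104, 171, 235], [106, 174, 236], [113, 185, 243], [58, 115, 190]]
```

View pics/cc.png

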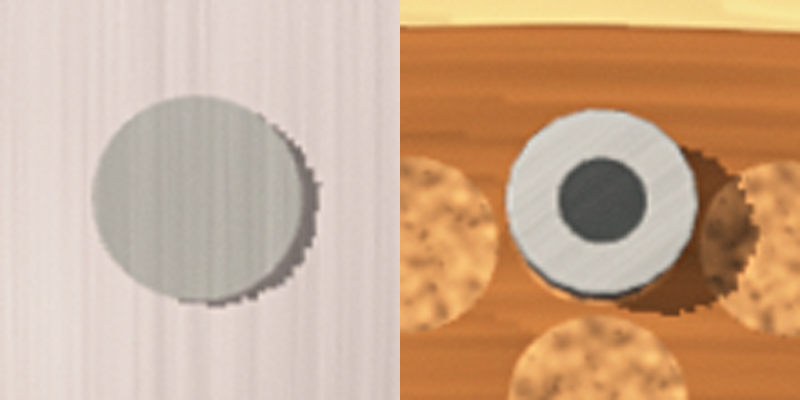

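The bed and the anvil top are clean circles, at crop (200,198) and (602,201). Fit them by mask.

```bash
python3 - <<'E'
from h import *
def ld(n): d=np.load(n+".npz");return dict(intrinsics=d["K"],cam_to_world=d["T"])
def circ(n,seed,mask,z,D):
    m=cv2.morphologyEx(mask.astype(np.uint8),cv2.MORPH_OPEN,np.ones((3,3)))
    c=big(m,seed);P=np.array([ray("wrist",p,z,ld(n))[:2]*1000 for p in cv2.convexHull(c)[:,0].astype(float)],np.float32)
    e=cv2.fitEllipse(P);print(n,"world",np.round(e[0],1),"axes",np.round(e[1],1),"want",D)
im=cv2.GaussianBlur(cv2.imread("pics/w3.png"),(3,3),0).astype(int)
m=(im[...,2]>140)&(im[...,2]<195)&(im[...,2]-im[...,0]<30);circ("w3",(328.,115.),m,.030,60)
im=cv2.cvtColor(cv2.imread("pics/w2.png"),cv2.COLOR_BGR2HSV);m=(im[...,1]<45)&(im[...,2]>140);circ("w2",(344.,92.),m,.052,52)
print(BOARD)
hsv=im
for k,uv in dict(pl=(272,105),st=(380,105),sq=(326,148)).items(): print(k,ray("wrist",uv,.018,ld("w2"))[:2],"approx disc")
E
```

```text
w3 world [ 488.3 -327.6] axes [59.6 61.3] want 60
w2 world [614.3 -14. ] axes [50.1 50.5] want 52
{'sq': array([ 0.55528978, -0.01863978]), 'pl': array([0.59791181, 0.04155459]), 'st': array([ 0.60825732, -0.06996658]), 'anvil': array([ 0.61204609, -0.01337466])}
pl [0.59923117 0.04145256] approx disc
st [ 0.61107371 -0.07344838] approx disc
sq [ 0.55780423 -0.02035327] approx disc
```

Bed readings: (487,-324), (488,-328) and (484,-328). I use (487,-326.3). Anvil: (613.2,-13.6). Fetch it, and look again after placing.

```bash
python3 - <<'E'
from h import *
pick("anvil",np.array([.6132,-.0136]),.018,JB)
bed=np.array([.487,-.3263])
place("anvil",bed,.030,JP)
arm.move_to([.3869,-.3243,.25],down(JP)); arm.sleep(.15)
c=arm.get_calibration("wrist");im=arm.snapshot("wrist");cv2.imwrite("pics/w4.png",im[:,:,::-1])
cv2.imwrite("pics/w4c.png",cv2.resize(im[40:190,250:410,::-1],(640,600),interpolation=cv2.INTER_CUBIC))
im=cv2.cvtColor(im,cv2.COLOR_RGB2HSV)
m=((im[...,1]<45)&(im[...,2]<90)).astype(np.uint8)
c1=big(m,(327.,107.));u=cv2.minEnclosingCircle(c1);print("mark px",u,ray("wrist",u[0],.064,c)*1000)
print(arm.current_t())
E
```

```text
at anvil t 37.04 w 80.6 F [ 0.1  0.4 -0.9] p [ 0.613  -0.0135  0.0247]
gripped t 37.59 w 51.3 F [-0.4  0.6  2.5] p [ 0.6133 -0.0135  0.0251]
lifted t 38.9 w 50.8 F [ 0.3  0.3 -7.3] p [ 0.6124 -0.0135  0.1807]
down anvil t 41.6 w 51.3 F [ 0.3 -0.5 -6. ] p [ 0.487  -0.3263  0.0377]
released t 42.42 w 79.8 F [ 0.5  0.4 -0.1] p [ 0.487  -0.3263  0.0378]
up t 43.63 w 80.2 F [-0.2 -0.1 -0.6] p [ 0.4864 -0.3258  0.2235]
mark px ((328.2415771484375, 111.88201904296875), 11.972175598144531) [ 488.33558029 -327.43946296   64.        ]
44.325
```

View pics/w4c.png

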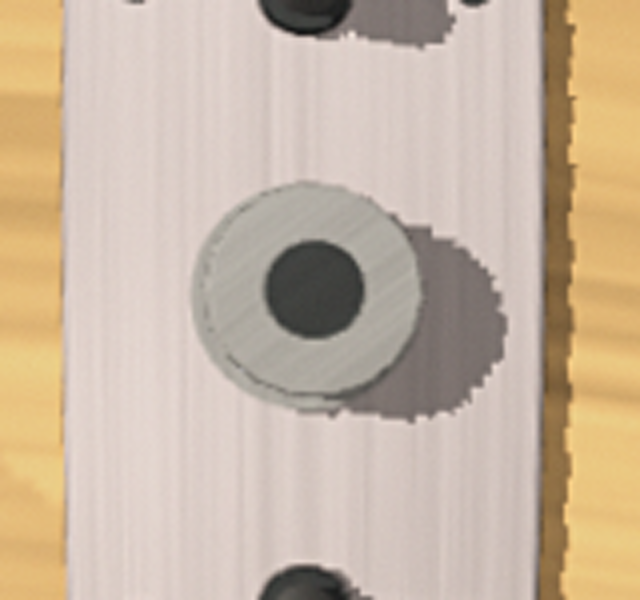

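In the same wrist view the anvil mark reads (488.3,-327.4) against the bed at (488.3,-327.6), so it is centred. Now I return the tools in reverse order.

```bash
python3 - <<'E'
from h import *
for k in("st","pl","sq"):
    pick(k,MAT[k],.004,JM); place(k,BOARD[k],.018,JB)
bx=BOARD["anvil"]; arm.move_to([bx[0]-.14,bx[1],.30],down(JB)); arm.sleep(.15)
cv2.imwrite("pics/w5.png",arm.snapshot("wrist")[:,:,::-1])
arm.move_joints([-82.133,28.281,77.091,0,74.628,-5.472]);arm.sleep(.2)
t=arm.snapshot("top")[:,:,::-1];cv2.imwrite("pics/top2.png",t);log("end")
t0=cv2.imread("pics/top0.png");f=lambda i:cv2.resize(i[165:300,255:395],(400,386),interpolation=cv2.INTER_CUBIC)
cv2.imwrite("pics/ba.png",np.hstack([f(t0),f(t)]))
for n,(x,y,w,h) in dict(pl=(280,203,30,40),st=(338,200,30,38),sq=(314,230,28,30)).items():
    best=cv2.matchTemplate(t[y-8:y+h+8,x-8:x+w+8],t0[y:y+h,x:x+w],cv2.TM_CCOEFF_NORMED);_,v,_,l=cv2.minMaxLoc(best);print(n,"shift px",l[0]-8,l[1]-8,round(v,3))
E
```

```text
at st t 48.52 w 56.1 F [-0.8  0.2 -0.5] p [0.5707 0.2866 0.0597]
gripped t 49.06 w 27.4 F [ 0.9 -0.   1.5] p [0.571  0.2867 0.0601]
lifted t 50.44 w 27.6 F [-0.3  0.3 -3.3] p [0.5702 0.2864 0.2297]
down st t 53.27 w 27.8 F [-0.3 -0.2 -3.2] p [ 0.6082 -0.07    0.0747]
released t 54.08 w 56.2 F [ 0.7 -0.  -0.4] p [ 0.6083 -0.07    0.0748]
up t 55.15 w 56.0 F [ 0.7 -1.  -0.5] p [ 0.6079 -0.0699  0.2246]
at pl t 58.35 w 64.0 F [-0.3 -0.5 -0.7] p [0.4871 0.3019 0.0537]
gripped t 58.9 w 35.1 F [0.1 0.8 2. ] p [0.4874 0.3021 0.0541]
lifted t 60.28 w 35.5 F [-0.7  0.1 -3.1] p [0.4866 0.3017 0.2238]
down pl t 62.86 w 35.5 F [ 0.2  0.1 -3. ] p [0.5979 0.0415 0.0687]
released t 63.67 w 63.6 F [1.  0.2 0.3] p [0.5979 0.0416 0.0688]
up t 64.77 w 63.7 F [-0.1  0.1 -0.5] p [0.5975 0.0415 0.2243]
at sq t 67.68 w 65.5 F [ 0.1 -0.5  1. ] p [0.4035 0.3172 0.0537]
gripped t 68.22 w 37.9 F [ 0.9 -0.9  3.5] p [0.4038 0.3174 0.0541]
lifted t 69.61 w 37.9 F [-0.2  0.1 -2.8] p [0.4031 0.317  0.2239]
down sq t 72.47 w 37.7 F [-0.3 -0.2 -2. ] p [ 0.5553 -0.0187  0.0687]
released t 73.28 w 66.1 F [-0.6  0.2 -0.1] p [ 0.5553 -0.0186  0.0688]
up t 74.37 w 66.0 F [-0.6  0.2 -0.2] p [ 0.5549 -0.0186  0.2243]
end t 77.78 w 65.9 F [-0.3 -0.3 -0.5] p [ 0.1446 -0.608   0.214 ]
pl shift px 1 0 0.947
st shift px 0 0 0.904
sq shift px 0 0 0.876
```

View pics/ba.png

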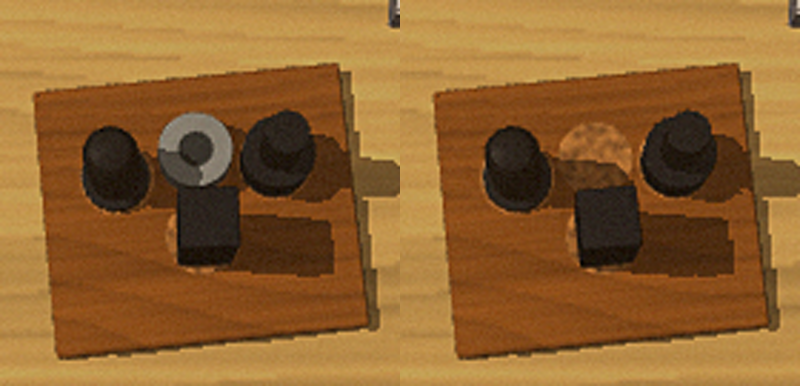

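View pics/top2.png

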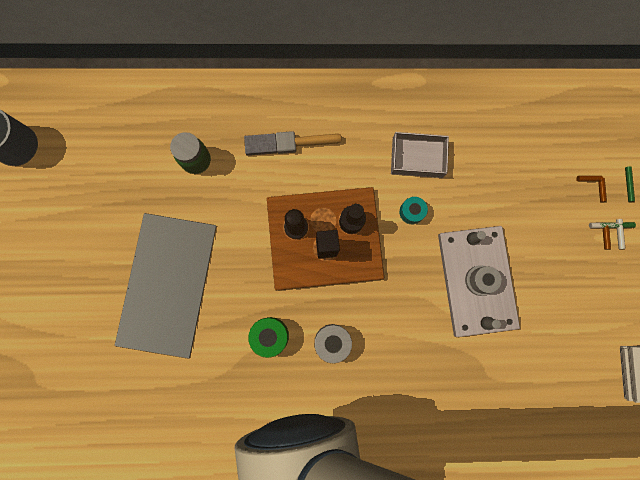

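The tools stand within about 1 px (2 mm) of their start positions. The anvil sits on the bed at (488,280), and the 6 px offset is parallax from its height. The jar, brush and tray look unmoved. Handing in.

```bash
python3 - <<'E'
from h import *
print(ray("top",(488,280),.064)*1000,ray("top",(481.5,280.5),.03)*1000)
arm.sign_off()
E
```

```text
[ 485.02646236 -326.04778817   64.        ] [ 485.83608156 -325.69086874   30.        ]
the job is handed in; nothing more can be done
```

The job is done and handed in at about 78 s of the 123 s allowed; sign-off gave no verdict. I stood the square former, plunger and stepped former on the mat. Then I set the anvil on the press bed and stood each tool back where it had been.

**Anvil:** it is centred on the bed. The wrist view put its mark 0.2 mm from the bed centre, and the top view put it within about 1 mm.

**Tools:** before-and-after top pictures show each tool upright and shifted by at most 1 px, about 2 mm. Grip widths matched the given sizes each time (about 38, 35.5, 27.5 and 51 mm). The jar, brush and tray look unmoved.

**Disagreements:**
- The separate bed-centre readings differed by up to about 4 mm, so I placed to a middle value and then checked it in the same wrist view.
- Wrist-camera positions read about 1–4 mm off those from the board frame.
- The early readings of the lower bodies of the plunger and stepped former, partly hidden by their tops, were 2–5 mm off. I did not use them.

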